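# Click the plate viewer's filter lever to the third filter

## Task

Change the filter under the culture plate: with a fingertip, push the black fin lever on the plate viewer from its right-hand home end to the left, feel the clicks, and leave it seated in the third click, without overrunning into the fourth. Only push it, do not pinch it between the fingers, and leave the culture plate and the other things where they stand.

Things in the scene. Friction and masses are not known exactly. Their poses are not given: they have to be found in the camera images.
- plate_viewer: Fixed white light box, 170 (x) x 200 (y) x 50 mm high, grey top. Origin: centre of the underside. At zero yaw its front (dummy dimmer and rocker) faces the robot and +y points to the robot's left. A round window in the top, centred at x = +28 mm, carries the culture plate. The lever's slot runs along y at x = -55 mm, from y = -48 mm (home stop) to +48 mm.
- lever_top (a point): Centre of the lever's top, 80 mm above the bench. The lever is an upright black fin standing 30 mm above the viewer's flat top, 30 mm wide across its travel, 12 mm thick along it. To leave home or a click takes about 5 N, easing off over 9 to 10 mm to a crest; 1 to 2 mm past the crest it runs ahead of the finger, some 8 mm, into the next click and stays.
- lever (a joint): Slide of the lever in m, 0 at the home stop (viewer's -y end, the robot's right), to 0.096 towards +y; starts at 0 to 0.005. It slides freely (under 1 N) for 5 to 17 mm, then over four clicks 18 mm apart. The first is at 0.024 to 0.036, the third 36 mm further; where exactly varies and is hidden. Let go, it rests within 1.5 mm of a click's middle.
- notch_bar: Notched steel bar hidden inside the case under the slot, never visible. Its axes are the viewer's; it is fixed, at another place along the slot in every run. Its origin lies at the third click: lever_top is in click 1, 2, 3, 4 when its y in this frame is -36, -18, 0, +18 mm.
- dish: Closed round culture plate, 90 mm across, 15 mm high, loose on the viewer's window. Origin: centre of its underside, 50 mm above the bench. Leave it.
- jar: Specimen jar with a screw lid, 64 mm across, 75 mm high, loose on the bench behind the viewer. Origin: centre of its underside. Leave it.
- vial: Stoppered glass vial, 30 mm across, 70 mm high, loose on the bench behind the viewer. Origin: centre of its underside. Leave it.
- timer: Bench timer, 45 x 70 x 29 mm, loose on the bench left of the viewer, in front of the fixed desk lamp (round base at about x 0.50, y -0.08 m; its arm rises from there to the robot's left, up to 0.46 m high, all beyond x = 0.42 m: pass in front of it). Origin: centre of its underside. Leave it.

How it is judged:
By the outcome, as a careful person would: the job done as asked, in the order asked, and still so for the second after the job is handed in, with the robot touching nothing.
It also fails if it takes over 64 s, if anything falls off the work surface, if the arm or the gripper's body presses on something with over 40 N, if the wrist force passes 120 N, or if a joint passes its speed limit or range.

## Robot

A 6-joint arm with a two-finger parallel gripper is mounted at the origin on a cart in front of the work surface, level with it; the furniture and walls round the work are solid. World frame = base frame: x ahead of the robot, y to its left, z up, the work surface at z = 0. Lengths are in m, angles in rad, forces in N, time in s.
With the tool pointing down it reaches from about 0.35 to 0.925 m from the base axis. Payload 6.4 kg.
Tool frame: the origin (TCP) lies at the very end of the fingers, on their centre line; the grasp point (between the pads) lies 19 mm behind it; y points along the fingers, x is the direction in which the jaws open and shut, and the axes are right-handed (so a half turn about y gives the same grasp; the last joint's range is limited). The gripper opens to 94 mm and grips with 3 to 60 N. Pads are 16 mm wide; open, the fingers measure 119 mm over their backs; the gripper's body (75 mm by 177 mm) begins 78 mm behind the grasp point.
Start: joints at [1.014, 0.245, 1.558, -0, 1.339, -0.174], TCP at [0.243, 0.603, 0.205] pointing down, gripper open.
Joint ranges: [-3.13, 3.13], [-1.02, 2.26], [0.13, 2.54], [-0.95, 4.09], [0.21, 2.88], [-2.74, 2.74]. Speed limits (rad/s): [2.57, 2.57, 3.14, 3.14, 3.14, 3.14].

## Interface

Orientations are given as a unit quaternion [w, x, y, z].
In Python, from station import manip, get_image, order gives the robot as it stands.
- The arm moves only by the tool arm_command, never from a script. Its argument "deltas" is a list of rows, each a list of 2 entries, a list of its own where there are three numbers: the shift along the tool's x, y, z in m, then the turn, a rotation vector about the tool's x, y, z in rad. A call has 1 to 8 rows; each row shifts and turns the commanded pose from where the row before left it, along the tool's axes as they then stand; what a row does not reach is not made up. A row lasts 1/12 s, in which the tool goes at most 41.7 mm and 7.16 degrees, less where a joint would pass 70% of its speed; a pose out of reach is approached as far as the arm can. A call is refused whole if a number of a shift passes 0.0417 or a number of a turn 0.125, either way. A call with a gripper value outside its range is refused whole. "gripper" is the gripper's target within -1 to 1 (fully open at 1, half-way at 0, shut at -1), set as the call begins (left out, the last holds). The fingers move at their own pace and stop on an object; the grip force is fixed at half the most. Time passes only in rows, so rows that do not move let the fingers close. It gives the time, the measured TCP pose, the force and the opening at its end, in the units of the state.
- manip.observe(): the state, without advancing time (a new reading comes with each control period).
- get_image(name): name is "side" or "top"; returns a dict with "color" (384x512x3 uint8, blue, green, red), "fx", "fy", "cx", "cy" (pixels), "extrinsics" (4x4, takes a point from world to camera coordinates). Camera axes: x right, y down, z forward; pixel columns grow to the right and rows downward; lengths in m; the calibration is good to about 2 mm. A picture is of the moment at which its call begins. There is no depth.
- order.finish_job(): hands the job in, once; it reports no verdict.
The state is a dict: "time": time; "joint_pos": joint angles; "joint_vel": joint speeds; "tau": joint torques, N m; "ee_pos": TCP position; "tcp_rot": TCP orientation; "wrist_force": force on the tool from outside, world axes, zero at the start; "ft_torque": the same for the moment, N m; "gripper_width": opening from 0.0 (shut) to 1.0 (fully open).
Only numpy, scipy, OpenCV 4.12 (cv2) and the standard library are available. Lean on these libraries where they do the work, as an engineer would, in place of code of your own. Each camera call takes 0.05 s, during which the arm holds its last target.

## Working session

There is one attempt and no reset: what is moved stays moved. The work goes in short steps, Python scripts to look and compute and a tool call to move; the robot and the scene stay as the last step left them, time stands still between calls to the robot, and variables do not carry over. Pictures are saved under pics/ and viewed, and the job is handed in when it is done.

Besides the shell and the picture viewer there is one more tool, called by a JSON object that holds its "name" and its "arguments", one argument or row to a line. arm_command: Moves the arm, as the interface text tells. Its arguments: {"type":"object","properties":{"deltas":{"type":"array"},"gripper":{"type":"number"}},"required":["deltas"]}

```bash
ls; mkdir -p pics; python3 - <<'E'
from station import manip,get_image
import cv2,numpy as np
print(manip.observe())
for n in("side","top"):
    d=get_image(n);cv2.imwrite(f"pics/{n}0.png",d["color"])
    np.savez(f"cal_{n}.npz",K=np.array([[d["fx"],0,d["cx"]],[0,d["fy"],d["cy"]],[0,0,1]]),E=d["extrinsics"])
    print(n,d["fx"],d["cx"],d["cy"],np.round(d["extrinsics"],3).tolist())
E
```

```text
pics
{'time': 0.0, 'joint_pos': array([ 1.01391127e+00,  2.45800848e-01,  1.55899802e+00,  1.80282648e-05,
        1.33867484e+00, -1.74078866e-01]), 'joint_vel': array([ 0.00027481,  0.00102855, -0.00020827,  0.00143858, -0.00016101,
        0.00016543]), 'tau': array([ 4.27238701e-04, -4.15819788e+01, -3.14614713e+01,  6.85737189e-02,
        3.31500324e-02, -1.24330854e-04]), 'ee_pos': array([0.24245158, 0.6024534 , 0.20436241]), 'tcp_rot': array([-0.58572251,  0.58625345,  0.39513966, -0.39635927]), 'wrist_force': array([-0.05283678, -0.31637143,  0.2376542 ]), 'ft_torque': array([-0.00083375,  0.0100301 ,  0.00576874]), 'gripper_width': 0.9998982541388295}
side 441.8176213040377 257.3788407583784 191.63988225407772 [[0.99, -0.144, 0.01, -0.56], [-0.082, -0.615, -0.784, -0.015], [0.119, 0.775, -0.621, 1.233], [0.0, 0.0, 0.0, 1.0]]
top 431.13079936524275 261.5134128450297 187.3330069792521 [[0.013, -1.0, -0.003, -0.19], [-0.997, -0.013, -0.077, 0.547], [0.077, 0.004, -0.997, 1.155], [0.0, 0.0, 0.0, 1.0]]
```

View pics/side0.png

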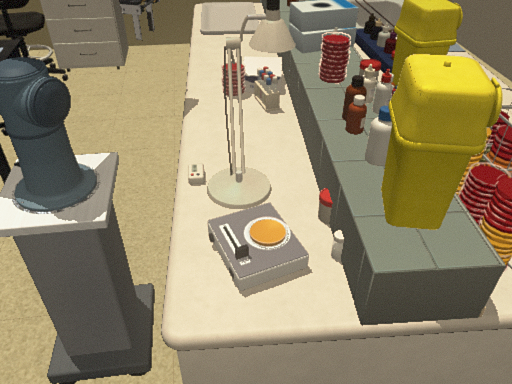

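View pics/top0.png

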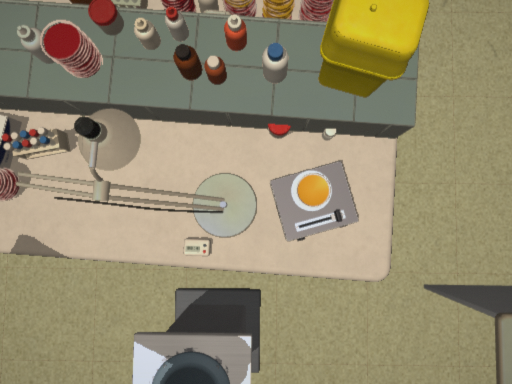

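```bash
python3 - <<'E'
import cv2
a=cv2.imread("pics/top0.png")[120:270,250:400];cv2.imwrite("pics/topc.png",cv2.resize(a,(600,600),interpolation=cv2.INTER_CUBIC))
a=cv2.imread("pics/side0.png")[180:300,180:340];cv2.imwrite("pics/sidec.png",cv2.resize(a,(800,600),interpolation=cv2.INTER_CUBIC))
E
```

```text
(no output)
```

View pics/topc.png

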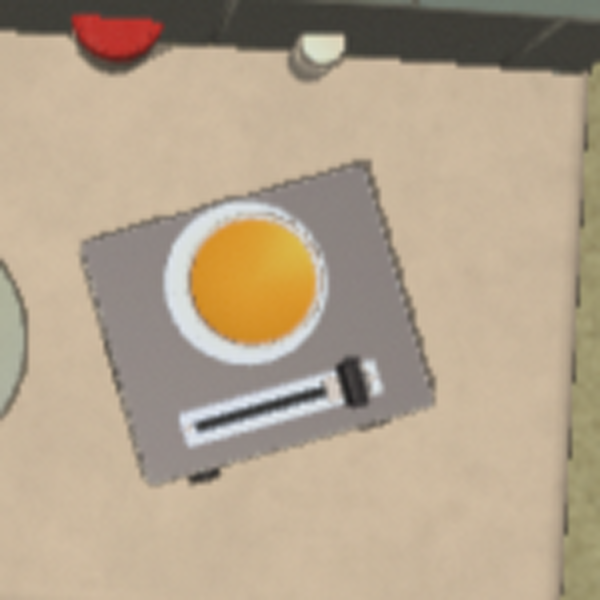

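View pics/sidec.png

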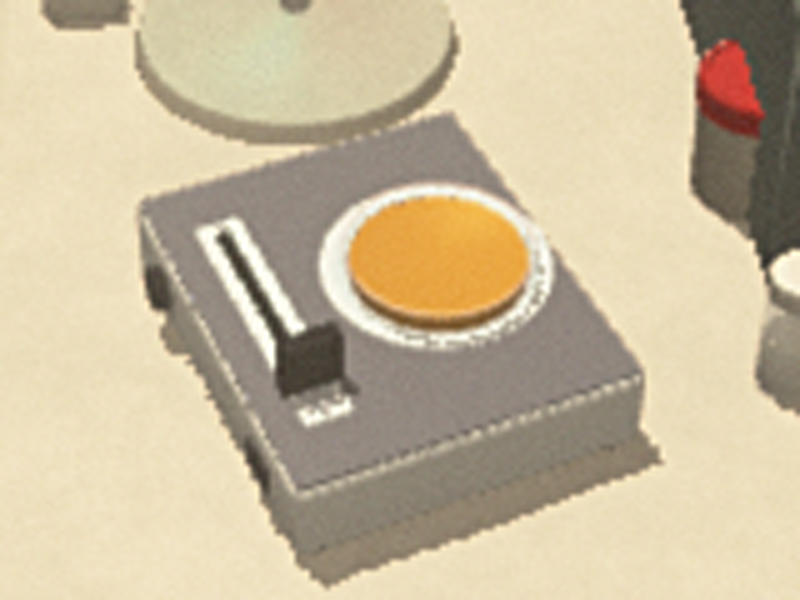

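```bash
cat > h.py <<'E'
import numpy as np,cv2
C={n:np.load(f"cal_{n}.npz") for n in("side","top")}
def proj(n,P):
    P=np.atleast_2d(P);E=C[n]["E"];K=C[n]["K"]
    q=(E[:3,:3]@P.T+E[:3,3:4]);q=K@q;return (q[:2]/q[2]).T
def ray(n,uv,z):
    E=C[n]["E"];K=C[n]["K"];R=E[:3,:3];c=-R.T@E[:3,3]
    d=R.T@np.linalg.inv(K)@np.array([*uv,1]);return c+d*(z-c[2])/d[2]
def V(p,pt): # viewer->world
    c,s=np.cos(p[2]),np.sin(p[2]);pt=np.atleast_2d(pt)
    return np.c_[p[0]+c*pt[:,0]-s*pt[:,1],p[1]+s*pt[:,0]+c*pt[:,1],pt[:,2]]
def uc(a,s,o): return (np.array(a)+.5)/s-.5+np.array(o)
E
python3 - <<'E'
from h import *
from scipy.optimize import least_squares
t=uc([(152,487),(433,405),(368,160),(82,243)],4,(250,120));s=uc([(142,203),(300,492),(642,378),(452,115)],5,(180,180))
P=np.array([(-.085,.1,.05),(-.085,-.1,.05),(.085,-.1,.05),(.085,.1,.05)])
ft=lambda p:(proj("top",V(p,P))-t).ravel();fs=lambda p:(proj("side",V(p,P))-s).ravel()
for f in(ft,fs,lambda p:np.r_[ft(p),fs(p)]):
    r=least_squares(f,[.5,-.3,.2]);print(np.round(r.x,4),np.round(r.fun,1))
p=r.x;np.save("vp.npy",p)
for y in(-.048,-.043):
  F=np.array([(-.055+a*.015,y+b*.006,.08) for a,b in((-1,-1),(1,-1),(1,1),(-1,1))])
  for n,sc,o in(("top",4,(250,120)),("side",5,(180,180))):
    print(y,n,np.round((proj(n,V(p,F))-np.array(o)+.5)*sc-.5).tolist())
print(V(p,[(-.055,-.048,.08),(-.055,.048,.08)]))
for n in C: print(n,-C[n]["E"][:3,:3].T@C[n]["E"][:3,3])
E
```

```text
[ 0.5141 -0.3234  0.2861] [-0.8  0.3  1.8  0.2 -0.2  0.  -0.8 -0.6]
[ 0.515  -0.323   0.2792] [-1.5 -0.5 -1.2  1.1  2.1 -0.4  0.7 -1.1]
[ 0.5145 -0.3232  0.2828] [-1.   0.   1.7  0.2 -0.1 -0.1 -0.8 -0.9 -1.7 -0.3 -1.2  1.2  2.  -0.4
  0.3 -1.1]
-0.048 top [[375.0, 402.0], [362.0, 357.0], [344.0, 362.0], [357.0, 407.0]]
-0.048 side [[284.0, 363.0], [349.0, 342.0], [338.0, 323.0], [273.0, 344.0]]
-0.043 top [[367.0, 405.0], [354.0, 360.0], [336.0, 364.0], [349.0, 410.0]]
-0.043 side [[279.0, 355.0], [344.0, 334.0], [333.0, 316.0], [269.0, 336.0]]
[[ 0.47511733 -0.38468128  0.08      ]
 [ 0.44833294 -0.29249344  0.08      ]]
side [ 0.40583982 -1.04505608  0.75910686]
top [ 0.45850792 -0.18777663  1.19306195]
```

```bash
cat >> h.py <<'E'
from scipy.spatial.transform import Rotation as Ro
def st():
    from station import manip
    o=manip.observe();q=o["tcp_rot"];R=Ro.from_quat([q[1],q[2],q[3],q[0]]).as_matrix();return o,R
def goal(yv,xv,z,sgn=1):
    p=np.load("vp.npy");o,R=st();ex=sgn*V([0,0,p[2]],[(1,0,0)])[0];Y=np.array([0,0,-1.])
    G=np.c_[ex,Y,np.cross(ex,Y)];t=V(p,[(xv,yv,z)])[0]
    return t,G,R.T@(t-o["ee_pos"]),Ro.from_matrix(R.T@G).as_rotvec()
def vy():
    p=np.load("vp.npy");o,R=st();d=o["ee_pos"]-[p[0],p[1],0];c,s=np.cos(p[2]),np.sin(p[2])
    f=o["wrist_force"]
    r=lambda a:np.round([c*a[0]+s*a[1],-s*a[0]+c*a[1],a[2]],4)
    print("t",o["time"],"tcp_v",r(d),"F_v",r(f),"w",round(o["gripper_width"],3),"R",np.round(R,3).tolist())
E
python3 - <<'E'
from h import *
o,R=st();print(np.round(R,3));az=np.arctan2(o["ee_pos"][1],o["ee_pos"][0]);print(az,np.hypot(*o["ee_pos"][:2]))
print(R.T@[np.cos(az),np.sin(az),0],"tangential-",R.T@[np.sin(az),-np.cos(az),0])
for s in(1,-1):
  t,G,d,r=goal(-.095,-.055,.15,s);print(s,t,d,r,np.arctan2(t[1],t[0]),np.hypot(t[0],t[1]))
print("timer",ray("top",(197,242),.029),"jar",ray("top",(280,129),.07))
E
```

```text
[[ 0.374 -0.001 -0.928]
 [ 0.928 -0.002  0.374]
 [-0.002 -1.     0.   ]]
1.1881372753796755 0.6494616375489544
[ 9.99998469e-01 -1.74383349e-03  1.44611561e-04] tangential- [ 1.44100156e-04 -2.93386626e-04 -9.99999947e-01]
1 [ 0.48823052 -0.4298149   0.15      ] [-0.86570587  0.05577602 -0.61354837] [ 5.16471394e-04  9.05235856e-01 -1.75581080e-03] -0.7218534148148296 0.6504689762146337
-1 [ 0.48823052 -0.4298149   0.15      ] [-0.86570587  0.05577602 -0.61354837] [-2.10935915e-03 -2.23635585e+00 -6.20467571e-04] -0.7218534148148296 0.6504689762146337
timer [ 0.39929304 -0.01162427  0.029     ] jar [ 0.70046557 -0.22981005  0.07      ]
```

{"name": "arm_command", "arguments": {
  "deltas": [
    [[-0.03,-0.008,0],[0,0,0]],
    [[-0.035,-0.008,0],[0,0,0]],
    [[-0.04,-0.008,0],[0,0,0]],
    [[-0.04,-0.008,0],[0,0,0]],
    [[-0.04,-0.008,0],[0,0,0]],
    [[-0.04,-0.008,0],[0,0,0]],
    [[-0.035,0,0],[0,0,0]],
    [[-0.02,0,0],[0,0,0]]
  ],
  "gripper": -1
}}

```text
time: 0.77
ee_pos: [0.1369, 0.3411, 0.2531]
tcp_rot: [-0.586, 0.586, 0.396, -0.396]
wrist_force: [-0.7, -0.0, -1.0]
gripper_width: 0.468
```

{"name": "arm_command", "arguments": {
  "deltas": [
    [[0,0,0],[0,-0.12,0]],
    [[0,0,0],[0,-0.12,0]],
    [[0,0,0],[0,-0.12,0]],
    [[0,0,0],[0,-0.12,0]],
    [[0,0,0],[0,-0.12,0]],
    [[0,0,0],[0,-0.12,0]],
    [[0,0,0],[0,-0.12,0]],
    [[0,0,0],[0,-0.12,0]]
  ]
}}

```text
time: 1.43
ee_pos: [0.138, 0.343, 0.253]
tcp_rot: [0.335, -0.335, -0.622, 0.623]
wrist_force: [0.7, -0.1, -0.2]
gripper_width: 0.004
```

{"name": "arm_command", "arguments": {
  "deltas": [
    [[0,0,0],[0,-0.12,0]],
    [[0,0,0],[0,-0.12,0]],
    [[0,0,0],[0,-0.12,0]],
    [[0,0,0],[0,-0.12,0]],
    [[0,0,0],[0,-0.12,0]]
  ]
}}

```text
time: 1.85
ee_pos: [0.138, 0.343, 0.253]
tcp_rot: [0.136, -0.136, -0.694, 0.694]
wrist_force: [0.0, -1.0, -0.3]
gripper_width: 0.004
```

```bash
cat > s.py <<'E'
from h import *
o,R=st();p=o["ee_pos"];az=np.arctan2(p[1],p[0]);print(o["time"],p,"az",az,"r",np.hypot(p[0],p[1]),"yaw",np.arctan2(R[1,0],R[0,0]),"q",np.round(o["joint_pos"],3),o["gripper_width"])
print("tang-",R.T@[np.sin(az),-np.cos(az),0],"rad",R.T@[np.cos(az),np.sin(az),0])
t,G,d,r=goal(-.095,-.055,.15);print("goal",d,r)
E
python3 s.py
```

```text
1.85 [0.13801389 0.34299552 0.25303497] az 1.188241535099019 r 0.3697211921060149 yaw 2.753890387430589 q [ 0.879 -0.526  2.163 -0.     1.506 -1.875] 0.004443579325503447
tang- [-9.99986729e-01 -2.17331470e-04 -5.14729617e-03] rad [ 5.14745161e-03 -7.20840013e-04 -9.99986492e-01]
goal [-0.61641603  0.1033242   0.58297446] [-5.74698855e-04  2.47113350e+00 -8.00065645e-04]
```

{"name": "arm_command", "arguments": {
  "deltas": [
    [[-0.037,0,0.0018],[0,0.1,0]],
    [[-0.037,0,0.0018],[0,0.1,0]],
    [[-0.037,0,0.0018],[0,0.1,0]],
    [[-0.037,0,0.0018],[0,0.1,0]],
    [[-0.037,0,0.0018],[0,0.1,0]],
    [[-0.037,0,0.0018],[0,0.1,0]],
    [[-0.037,0,0.0018],[0,0.1,0]],
    [[-0.037,0,0.0018],[0,0.1,0]]
  ]
}}

```text
time: 2.52
ee_pos: [0.3415, 0.1361, 0.2532]
tcp_rot: [0.399, -0.399, -0.584, 0.584]
wrist_force: [0.4, 0.4, -0.8]
gripper_width: 0.003
```

```bash
python3 s.py
```

```text
2.5167 [0.34147938 0.13610204 0.25320893] az 0.3792694850018535 r 0.3676029571809166 yaw 1.9430806144831652 q [ 0.068 -0.534  2.167  0.     1.508 -1.875] 0.002504582368593136
tang- [-9.99975591e-01 -1.59963153e-04 -6.98512067e-03] rad [ 6.98514042e-03 -1.23214757e-04 -9.99975596e-01]
goal [-0.58054729  0.10312517  0.06913766] [-2.26440704e-04  1.66032380e+00  1.75391044e-05]
```

{"name": "arm_command", "arguments": {
  "deltas": [
    [[-0.037,0,0.0018],[0,0.1,0]],
    [[-0.037,0,0.0018],[0,0.1,0]],
    [[-0.037,0,0.0018],[0,0.1,0]],
    [[-0.037,0,0.0018],[0,0.1,0]],
    [[-0.037,0,0.0018],[0,0.1,0]],
    [[-0.037,0,0.0018],[0,0.1,0]],
    [[-0.037,0,0.0018],[0,0.1,0]],
    [[-0.037,0,0.0018],[0,0.1,0]]
  ]
}}

```text
time: 3.18
ee_pos: [0.3339, -0.1524, 0.2532]
tcp_rot: [0.595, -0.595, -0.383, 0.382]
wrist_force: [0.1, 0.0, -0.5]
gripper_width: 0.003
```

{"name": "arm_command", "arguments": {
  "deltas": [
    [[-0.037,0,0.0018],[0,0.12,0]],
    [[-0.037,0,0.0018],[0,0.12,0]],
    [[-0.037,0,0.0018],[0,0.12,0]],
    [[0,0,0],[0,0.12,0]],
    [[0,0,0],[0,0.12,0]],
    [[0,0,0],[0,0.12,0]],
    [[0,0,0],[0,0.1,0]]
  ]
}}

```text
time: 3.77
ee_pos: [0.2726, -0.2427, 0.253]
tcp_rot: [0.698, -0.698, -0.113, 0.113]
wrist_force: [-0.4, 0.0, 0.2]
gripper_width: 0.007
```

```bash
python3 s.py
```

```text
3.7667 [ 0.27257335 -0.24274193  0.25304368] az -0.7275730398447041 r 0.3649929817576845 yaw 0.32102949374486595 q [-1.041 -0.542  2.172  0.     1.512 -1.362] 0.006652540652141415
tang- [-8.66727029e-01 -2.34003114e-04 -4.98782720e-01] rad [ 4.98782750e-01 -7.21518780e-04 -8.66726743e-01]
goal [ 0.14562597  0.10283855 -0.24564124] [-0.00073898  0.03827261 -0.00017125]
```

{"name": "arm_command", "arguments": {
  "deltas": [
    [[0.018,0.005,-0.03],[0,0,0]],
    [[0.018,0.005,-0.03],[0,0,0]],
    [[0.018,0.005,-0.03],[0,0,0]],
    [[0.018,0.005,-0.03],[0,0,0]],
    [[0.018,0.005,-0.03],[0,0,0]],
    [[0.018,0.005,-0.03],[0,0,0]],
    [[0.018,0.005,-0.03],[0,0,0]],
    [[0.018,0.005,-0.03],[0,0.038,0]]
  ]
}}

```text
time: 4.43
ee_pos: [0.4878, -0.4241, 0.2122]
tcp_rot: [0.7, -0.699, -0.102, 0.102]
wrist_force: [-0.8, 0.0, 0.4]
gripper_width: 0.003
```

```bash
python3 s.py; python3 - <<'E'
from h import *
from station import get_image
vy()
for n,(a,b,c,d),s in(("top",(120,270,250,400),4),("side",(100,300,180,380),3)):
    im=get_image(n)["color"];cv2.imwrite(f"pics/{n}1.png",cv2.resize(im[a:b,c:d],None,fx=s,fy=s,interpolation=cv2.INTER_CUBIC))
E
```

```text
4.4333 [ 0.487794   -0.42413582  0.21217002] az -0.7157052084590858 r 0.6464009490936974 yaw 0.28949845778647804 q [-0.891  0.232  1.56  -0.     1.35  -1.18 ] 0.0027328642354367137
tang- [-8.44270978e-01 -1.88545066e-04 -5.35916486e-01] rad [ 0.53591618 -0.00142428 -0.84426999]
goal [-0.00116531  0.06216342 -0.00564841] [-0.00130148  0.00674124 -0.0006085 ]
t 4.4333 tcp_v [-0.0538 -0.0894  0.2122] F_v [-0.7248  0.214   0.4441] w 0.003 R [[0.958, -0.001, -0.285], [0.285, 0.001, 0.958], [-0.001, -1.0, 0.001]]
```

View pics/side1.png

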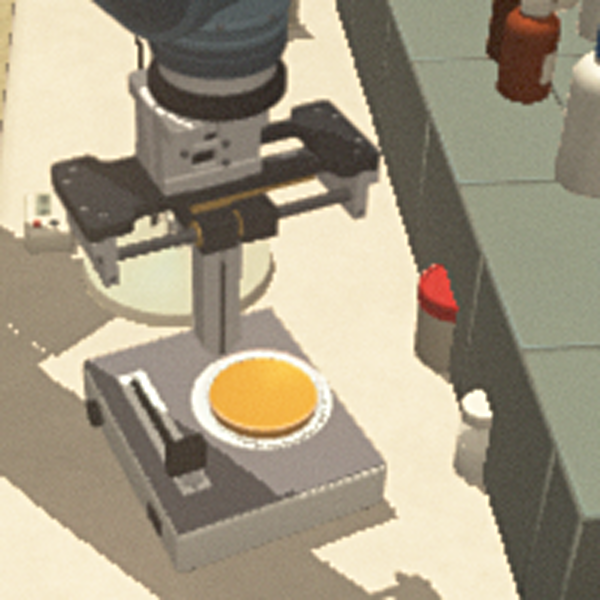

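View pics/top1.png

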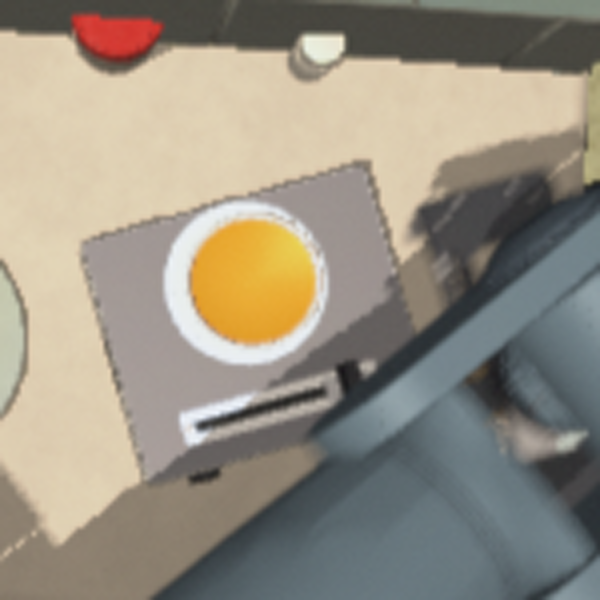

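{"name": "arm_command", "arguments": {
  "deltas": [
    [[-0.001,0.03,-0.005],[-0.001,0.007,0]],
    [[0,0.03,0],[0,0,0]],
    [[0,0.03,0],[0,0,0]],
    [[0,0.025,0],[0,0,0]],
    [[0,0.02,0],[0,0,0]],
    [[0,0.01,0],[0,0,0]],
    [[0,0.005,0],[0,0,0]],
    [[0,0,0],[0,0,0]]
  ]
}}

```text
time: 5.2
ee_pos: [0.4867, -0.4281, 0.0631]
tcp_rot: [0.7, -0.7, -0.1, 0.1]
wrist_force: [0.0, 0.6, -0.7]
gripper_width: 0.004
```

```bash
cat > pic.py <<'E'
from h import *
from station import get_image
import sys
vy()
k=sys.argv[1]
for n,(a,b,c,d),s in(("side",(160,290,200,330),5),):
    im=get_image(n)["color"];cv2.imwrite(f"pics/{n}{k}.png",cv2.resize(im[a:b,c:d],None,fx=4.6,fy=4.6,interpolation=cv2.INTER_CUBIC))
E
python3 pic.py 2
```

```text
t 5.2 tcp_v [-0.056  -0.093   0.0631] F_v [ 0.2026  0.5681 -0.6504] w 0.004 R [[0.96, -0.001, -0.279], [0.279, -0.0, 0.96], [-0.001, -1.0, 0.0]]
```

View pics/side2.png

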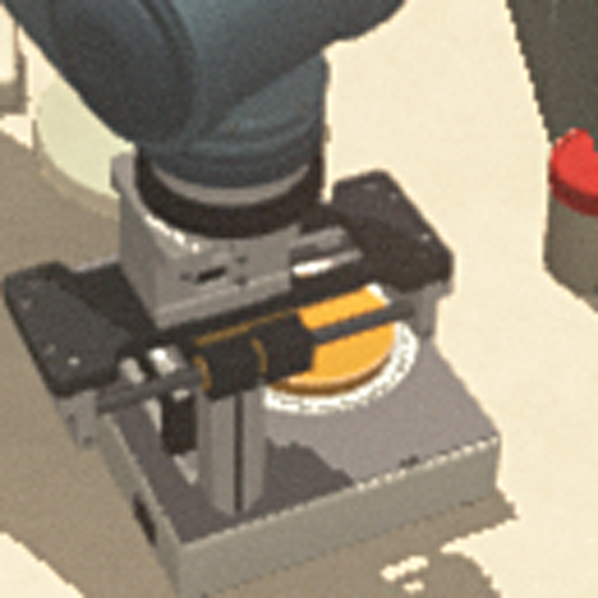

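{"name": "arm_command", "arguments": {
  "deltas": [
    [[0,0,0.005],[0,0,0]],
    [[0,0,0.006],[0,0,0]],
    [[0,0,0.006],[0,0,0]],
    [[0,0,0.005],[0,0,0]],
    [[0,0,0.003],[0,0,0]],
    [[0,0,0.002],[0,0,0]],
    [[0,0,0.001],[0,0,0]],
    [[0,0,0],[0,0,0]]
  ]
}}

```text
time: 5.92
ee_pos: [0.4794, -0.4016, 0.0635]
tcp_rot: [-0.7, 0.7, 0.1, -0.1]
wrist_force: [-0.4, -0.2, 1.5]
gripper_width: 0.005
```

```bash
python3 pic.py 3
```

```text
t 5.9167 tcp_v [-0.0556 -0.0654  0.0635] F_v [-0.4066 -0.1378  1.4889] w 0.005 R [[0.96, 0.0, -0.279], [0.279, -0.001, 0.96], [0.0, -1.0, -0.001]]
```

View pics/side3.png

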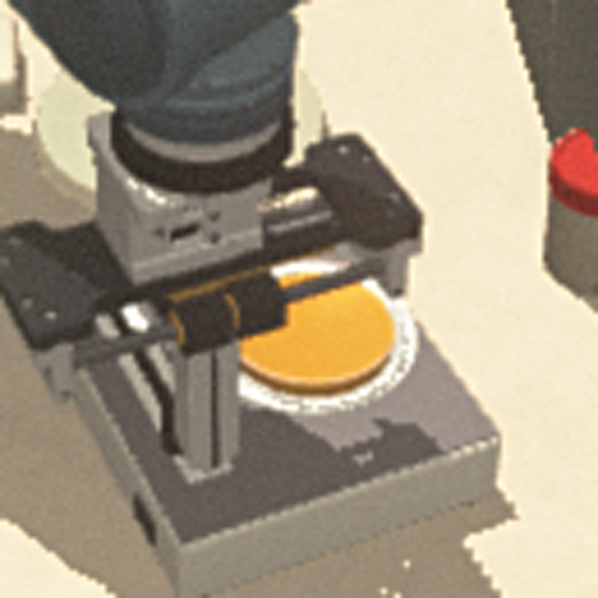

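{"name": "arm_command", "arguments": {
  "deltas": [
    [[0,0,0.001],[0,0,0]],
    [[0,0,0.001],[0,0,0]]
  ]
}}

```text
time: 6.13
ee_pos: [0.4788, -0.4, 0.0634]
tcp_rot: [-0.7, 0.7, 0.1, -0.1]
wrist_force: [-0.0, 0.5, 1.0]
gripper_width: 0.004
```

{"name": "arm_command", "arguments": {
  "deltas": [
    [[0,0,0.001],[0,0,0]],
    [[0,0,0.001],[0,0,0]]
  ]
}}

```text
time: 6.3
ee_pos: [0.4782, -0.3979, 0.0634]
tcp_rot: [-0.7, 0.7, 0.1, -0.1]
wrist_force: [-0.2, 0.5, 0.2]
gripper_width: 0.006
```

{"name": "arm_command", "arguments": {
  "deltas": [
    [[0,0,0.001],[0,0,0]],
    [[0,0,0.001],[0,0,0]]
  ]
}}

```text
time: 6.47
ee_pos: [0.4777, -0.396, 0.0634]
tcp_rot: [-0.7, 0.7, 0.1, -0.1]
wrist_force: [-0.1, -0.0, 0.1]
gripper_width: 0.008
```

{"name": "arm_command", "arguments": {
  "deltas": [
    [[0,0,0.001],[0,0,0]],
    [[0,0,0.001],[0,0,0]]
  ]
}}

```text
time: 6.63
ee_pos: [0.4771, -0.394, 0.0634]
tcp_rot: [-0.7, 0.7, 0.1, -0.1]
wrist_force: [0.8, -0.6, -1.1]
gripper_width: 0.005
```

{"name": "arm_command", "arguments": {
  "deltas": [
    [[0,0,0.001],[0,0,0]],
    [[0,0,0.001],[0,0,0]]
  ]
}}

```text
time: 6.8
ee_pos: [0.4765, -0.3921, 0.0634]
tcp_rot: [-0.7, 0.7, 0.1, -0.1]
wrist_force: [0.1, 0.0, 0.2]
gripper_width: 0.001
```

{"name": "arm_command", "arguments": {
  "deltas": [
    [[0,0,0.001],[0,0,0]],
    [[0,0,0.001],[0,0,0]]
  ]
}}

```text
time: 6.97
ee_pos: [0.476, -0.3902, 0.0634]
tcp_rot: [-0.7, 0.7, 0.1, -0.1]
wrist_force: [-0.5, 0.3, -1.0]
gripper_width: 0.005
```

```bash
python3 -c "
from h import *
vy()"
```

```text
t 6.9667 tcp_v [-0.0557 -0.0535  0.0634] F_v [-0.36    0.3823 -0.9696] w 0.005 R [[0.96, 0.0, -0.279], [0.279, -0.001, 0.96], [-0.0, -1.0, -0.001]]
```

{"name": "arm_command", "arguments": {
  "deltas": [
    [[0,0,0.001],[0,0,0]],
    [[0,0,0.001],[0,0,0]]
  ]
}}

```text
time: 7.13
ee_pos: [0.4754, -0.3882, 0.0634]
tcp_rot: [-0.7, 0.7, 0.1, -0.1]
wrist_force: [-0.1, 0.1, -0.3]
gripper_width: 0.001
```

{"name": "arm_command", "arguments": {
  "deltas": [
    [[0,0,0.001],[0,0,0]],
    [[0,0,0.001],[0,0,0]]
  ]
}}

```text
time: 7.3
ee_pos: [0.4751, -0.387, 0.0635]
tcp_rot: [-0.699, 0.701, 0.1, -0.1]
wrist_force: [1.2, -4.9, -2.8]
gripper_width: 0.006
```

{"name": "arm_command", "arguments": {
  "deltas": [
    [[0,0,0.001],[0,0,0]],
    [[0,0,0.001],[0,0,0]]
  ]
}}

```text
time: 7.47
ee_pos: [0.4747, -0.3856, 0.0636]
tcp_rot: [-0.699, 0.701, 0.1, -0.099]
wrist_force: [0.7, -5.0, -3.6]
gripper_width: 0.004
```

{"name": "arm_command", "arguments": {
  "deltas": [
    [[0,0,0.001],[0,0,0]],
    [[0,0,0.001],[0,0,0]]
  ]
}}

```text
time: 7.63
ee_pos: [0.4739, -0.3831, 0.0635]
tcp_rot: [-0.699, 0.701, 0.1, -0.099]
wrist_force: [0.1, -4.2, -1.5]
gripper_width: 0.007
```

{"name": "arm_command", "arguments": {
  "deltas": [
    [[0,0,0.001],[0,0,0]],
    [[0,0,0.001],[0,0,0]]
  ]
}}

```text
time: 7.8
ee_pos: [0.4731, -0.3804, 0.0635]
tcp_rot: [-0.7, 0.7, 0.1, -0.1]
wrist_force: [-0.1, -1.8, -0.6]
gripper_width: 0.003
```

```bash
python3 pic.py 4
```

```text
t 7.8 tcp_v [-0.0557 -0.0434  0.0635] F_v [-0.5964 -1.7394 -0.6407] w 0.003 R [[0.96, 0.0, -0.279], [0.279, -0.001, 0.96], [-0.0, -1.0, -0.001]]
```

View pics/side4.png

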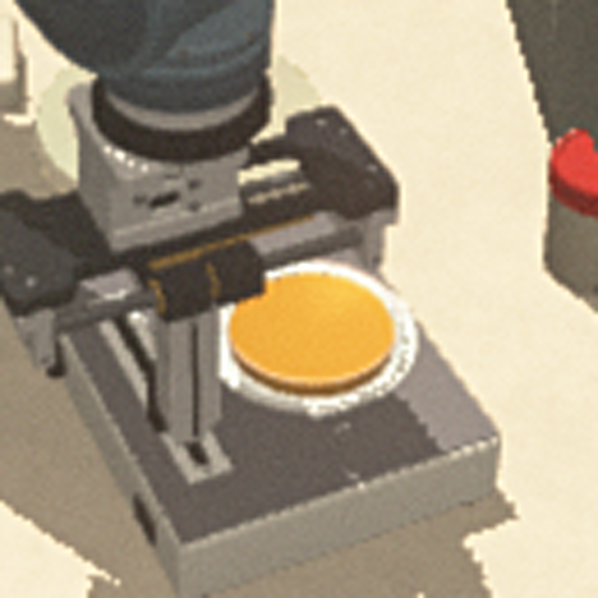

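{"name": "arm_command", "arguments": {
  "deltas": [
    [[0,0,0.001],[0,0,0]],
    [[0,0,0.001],[0,0,0]]
  ]
}}

```text
time: 8.02
ee_pos: [0.4725, -0.3783, 0.0634]
tcp_rot: [-0.7, 0.7, 0.1, -0.1]
wrist_force: [-0.8, -2.3, 0.4]
gripper_width: 0.007
```

{"name": "arm_command", "arguments": {
  "deltas": [
    [[0,0,0.001],[0,0,0]],
    [[0,0,0.001],[0,0,0]]
  ]
}}

```text
time: 8.18
ee_pos: [0.4721, -0.3762, 0.0634]
tcp_rot: [0.7, -0.7, -0.1, 0.1]
wrist_force: [0.2, 0.4, 0.2]
gripper_width: 0.007
```

{"name": "arm_command", "arguments": {
  "deltas": [
    [[0,0,0.001],[0,0,0]],
    [[0,0,0.001],[0,0,0]]
  ]
}}

```text
time: 8.35
ee_pos: [0.4715, -0.3743, 0.0632]
tcp_rot: [-0.7, 0.7, 0.1, -0.1]
wrist_force: [-0.3, 0.4, 0.1]
gripper_width: 0.003
```

{"name": "arm_command", "arguments": {
  "deltas": [
    [[0,0,0.001],[0,0,0]],
    [[0,0,0.001],[0,0,0]]
  ]
}}

```text
time: 8.52
ee_pos: [0.471, -0.3727, 0.0633]
tcp_rot: [-0.7, 0.7, 0.1, -0.1]
wrist_force: [0.5, 0.7, -0.7]
gripper_width: 0.002
```

{"name": "arm_command", "arguments": {
  "deltas": [
    [[0,0,0.001],[0,0,0]],
    [[0,0,0.001],[0,0,0]]
  ]
}}

```text
time: 8.68
ee_pos: [0.4704, -0.3709, 0.0634]
tcp_rot: [-0.7, 0.7, 0.1, -0.1]
wrist_force: [-0.3, -0.3, -0.9]
gripper_width: 0.008
```

{"name": "arm_command", "arguments": {
  "deltas": [
    [[0,0,0.001],[0,0,0]],
    [[0,0,0.001],[0,0,0]]
  ]
}}

```text
time: 8.85
ee_pos: [0.4701, -0.3697, 0.0635]
tcp_rot: [-0.699, 0.701, 0.1, -0.1]
wrist_force: [0.3, -3.1, -3.0]
gripper_width: 0.003
```

```bash
python3 pic.py 5
```

```text
t 8.85 tcp_v [-0.0557 -0.0322  0.0635] F_v [-0.548  -3.0915 -2.9732] w 0.003 R [[0.96, 0.001, -0.279], [0.279, -0.003, 0.96], [0.0, -1.0, -0.003]]
```

{"name": "arm_command", "arguments": {
  "deltas": [
    [[0,0,0.001],[0,0,0]],
    [[0,0,0.001],[0,0,0]],
    [[0,0,0.001],[0,0,0]],
    [[0,0,0.001],[0,0,0]]
  ]
}}

```text
time: 9.23
ee_pos: [0.4689, -0.3658, 0.0635]
tcp_rot: [-0.699, 0.701, 0.1, -0.099]
wrist_force: [0.9, -2.9, -1.7]
gripper_width: 0.008
```

{"name": "arm_command", "arguments": {
  "deltas": [
    [[0,0,0.001],[0,0,0]],
    [[0,0,0.001],[0,0,0]]
  ]
}}

```text
time: 9.4
ee_pos: [0.4681, -0.3631, 0.0634]
tcp_rot: [-0.7, 0.7, 0.1, -0.1]
wrist_force: [0.4, -2.0, -0.8]
gripper_width: 0.006
```

{"name": "arm_command", "arguments": {
  "deltas": [
    [[0,0,0.001],[0,0,0]],
    [[0,0,0.001],[0,0,0]]
  ]
}}

```text
time: 9.57
ee_pos: [0.4675, -0.3609, 0.0634]
tcp_rot: [-0.7, 0.7, 0.1, -0.1]
wrist_force: [-0.3, -1.4, 0.2]
gripper_width: 0.003
```

{"name": "arm_command", "arguments": {
  "deltas": [
    [[0,0,0.001],[0,0,0]],
    [[0,0,0.001],[0,0,0]]
  ]
}}

```text
time: 9.73
ee_pos: [0.4669, -0.3589, 0.0633]
tcp_rot: [0.7, -0.7, -0.1, 0.1]
wrist_force: [-0.1, -0.3, -0.5]
gripper_width: 0.007
```

{"name": "arm_command", "arguments": {
  "deltas": [
    [[0,0,0.001],[0,0,0]],
    [[0,0,0.001],[0,0,0]]
  ]
}}

```text
time: 9.9
ee_pos: [0.4664, -0.3571, 0.0633]
tcp_rot: [-0.7, 0.7, 0.1, -0.1]
wrist_force: [-0.7, 0.2, -0.1]
gripper_width: 0.001
```

```bash
python3 pic.py 6
```

```text
t 9.9 tcp_v [-0.0557 -0.0191  0.0633] F_v [-0.5845  0.4123 -0.0583] w 0.001 R [[0.96, -0.0, -0.279], [0.279, -0.0, 0.96], [-0.0, -1.0, -0.0]]
```

View pics/side6.png

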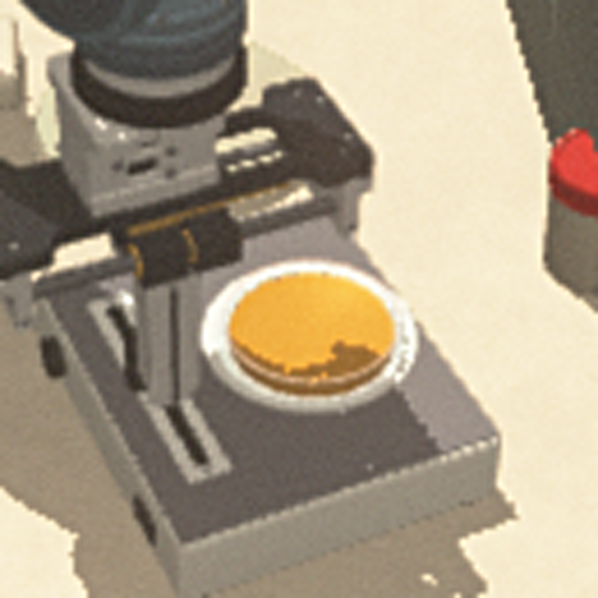

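{"name": "arm_command", "arguments": {
  "deltas": [
    [[0,0,0.001],[0,0,0]],
    [[0,0,0.001],[0,0,0]]
  ]
}}

```text
time: 10.12
ee_pos: [0.466, -0.3555, 0.0634]
tcp_rot: [-0.7, 0.7, 0.1, -0.1]
wrist_force: [0.4, 0.3, -0.2]
gripper_width: 0.003
```

{"name": "arm_command", "arguments": {
  "deltas": [
    [[0,0,0.001],[0,0,0]],
    [[0,0,0.001],[0,0,0]]
  ]
}}

```text
time: 10.28
ee_pos: [0.4654, -0.3536, 0.0634]
tcp_rot: [-0.7, 0.7, 0.1, -0.1]
wrist_force: [0.6, 0.1, 0.2]
gripper_width: 0.005
```

{"name": "arm_command", "arguments": {
  "deltas": [
    [[0,0,0.001],[0,0,0]],
    [[0,0,0.001],[0,0,0]]
  ]
}}

```text
time: 10.45
ee_pos: [0.4651, -0.3524, 0.0635]
tcp_rot: [-0.699, 0.701, 0.1, -0.1]
wrist_force: [0.9, -3.8, -3.3]
gripper_width: 0.003
```

{"name": "arm_command", "arguments": {
  "deltas": [
    [[0,0,0.001],[0,0,0]],
    [[0,0,0.001],[0,0,0]]
  ]
}}

```text
time: 10.62
ee_pos: [0.4647, -0.3511, 0.0635]
tcp_rot: [-0.699, 0.702, 0.1, -0.099]
wrist_force: [1.3, -4.8, -4.7]
gripper_width: 0.005
```

{"name": "arm_command", "arguments": {
  "deltas": [
    [[0,0,0.001],[0,0,0]],
    [[0,0,0.001],[0,0,0]]
  ]
}}

```text
time: 10.78
ee_pos: [0.4639, -0.3486, 0.0635]
tcp_rot: [-0.699, 0.701, 0.1, -0.099]
wrist_force: [1.6, -3.5, -2.6]
gripper_width: 0.007
```

```bash
python3 pic.py 7
```

```text
t 10.7833 tcp_v [-0.0557 -0.0102  0.0635] F_v [ 0.5614 -3.7819 -2.5977] w 0.007 R [[0.96, 0.001, -0.279], [0.279, -0.002, 0.96], [0.0, -1.0, -0.003]]
```

{"name": "arm_command", "arguments": {
  "deltas": [
    [[0,0,0.001],[0,0,0]],
    [[0,0,0.001],[0,0,0]]
  ]
}}

```text
time: 11.0
ee_pos: [0.4631, -0.3459, 0.0634]
tcp_rot: [-0.7, 0.7, 0.1, -0.1]
wrist_force: [0.3, -2.4, -1.4]
gripper_width: 0.006
```

{"name": "arm_command", "arguments": {
  "deltas": [
    [[0,0,0.001],[0,0,0]],
    [[0,0,0.001],[0,0,0]]
  ]
}}

```text
time: 11.17
ee_pos: [0.4625, -0.3437, 0.0634]
tcp_rot: [-0.7, 0.7, 0.1, -0.1]
wrist_force: [0.4, -1.2, -0.5]
gripper_width: 0.003
```

{"name": "arm_command", "arguments": {
  "deltas": [
    [[0,0,0.001],[0,0,0]],
    [[0,0,0],[0,0,0]]
  ]
}}

```text
time: 11.33
ee_pos: [0.4622, -0.3425, 0.0633]
tcp_rot: [0.7, -0.7, -0.1, 0.1]
wrist_force: [0.9, 1.0, 0.7]
gripper_width: -0.001
```

```bash
python3 pic.py 8
```

```text
t 11.3333 tcp_v [-0.0556 -0.0038  0.0633] F_v [1.1177 0.6751 0.6669] w -0.001 R [[0.96, -0.0, -0.279], [0.279, 0.0, 0.96], [-0.0, -1.0, 0.0]]
```

View pics/side8.png

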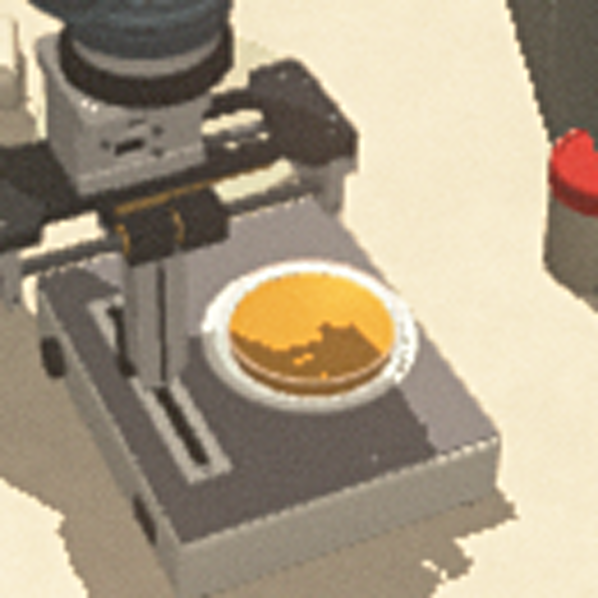

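{"name": "arm_command", "arguments": {
  "deltas": [
    [[0,0,0.001],[0,0,0]],
    [[0,0,0.001],[0,0,0]],
    [[0,0,0.001],[0,0,0]],
    [[0,0,0],[0,0,0]],
    [[0,0,0],[0,0,0]]
  ]
}}

```text
time: 11.8
ee_pos: [0.4615, -0.3401, 0.0633]
tcp_rot: [-0.7, 0.7, 0.1, -0.1]
wrist_force: [-0.2, 0.3, 0.9]
gripper_width: -0.001
```

{"name": "arm_command", "arguments": {
  "deltas": [
    [[0,0,-0.004],[0,0,0]],
    [[0,0,-0.008],[0,0,0]],
    [[0,0,-0.012],[0,0,0]],
    [[0,0,-0.012],[0,0,0]],
    [[0,-0.02,-0.012],[0,0,0]],
    [[0,-0.03,-0.012],[0,0,0]],
    [[0,-0.035,-0.02],[0,0,0]],
    [[0,-0.035,-0.02],[0,0,0]]
  ]
}}

```text
time: 12.47
ee_pos: [0.4893, -0.4369, 0.1843]
tcp_rot: [0.7, -0.7, -0.1, 0.1]
wrist_force: [0.6, -0.7, 0.1]
gripper_width: 0.006
```

```bash
python3 pic.py 9
```

```text
t 12.4667 tcp_v [-0.056  -0.1021  0.1843] F_v [ 0.3325 -0.8393  0.0848] w 0.006 R [[0.96, -0.001, -0.279], [0.279, 0.0, 0.96], [-0.001, -1.0, 0.0]]
```

View pics/side9.png

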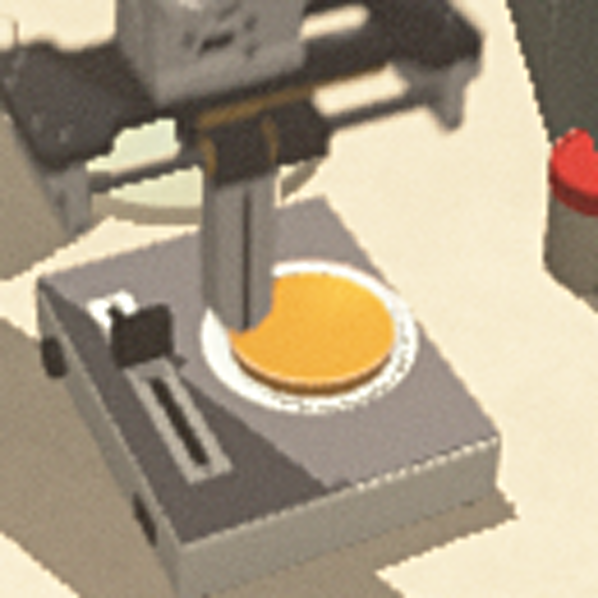

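```bash
python3 - <<'E'
from h import *
p=np.load("vp.npy")
for y in(-.001,.008,.017,.026,.035):
  F=np.array([(-.07,y-.006,.08),(-.04,y-.006,.08),(-.07,y-.006,.05),(-.04,y-.006,.05)])
  print(y,np.round((proj("side",V(p,F))-[200,160]+.5)*4.6-.5).tolist())
E
```

```text
-0.001 [[131.0, 360.0], [190.0, 342.0], [133.0, 404.0], [190.0, 386.0]]
0.008 [[125.0, 348.0], [182.0, 330.0], [127.0, 392.0], [183.0, 374.0]]
0.017 [[118.0, 336.0], [175.0, 318.0], [120.0, 380.0], [176.0, 363.0]]
0.026 [[111.0, 324.0], [168.0, 307.0], [113.0, 368.0], [169.0, 351.0]]
0.035 [[104.0, 312.0], [161.0, 295.0], [107.0, 357.0], [163.0, 340.0]]
```

{"name": "arm_command", "arguments": {
  "deltas": [
    [[-0.02,-0.01,-0.035],[0,0,0]],
    [[-0.02,-0.01,-0.035],[0,0,0]],
    [[-0.02,0,-0.035],[0,0,0]],
    [[-0.02,0,-0.03],[0,0,0]],
    [[0,0,0],[0,0,0]],
    [[0,0,0],[0,0,0]]
  ]
}}

```text
time: 13.02
ee_pos: [0.449, -0.5901, 0.2026]
tcp_rot: [-0.7, 0.7, 0.099, -0.099]
wrist_force: [0.9, 0.5, 0.0]
gripper_width: -0.001
```

```bash
python3 pic.py 10;python3 - <<'E'
from h import *
from station import get_image
im=get_image("top")["color"];cv2.imwrite("pics/top10.png",cv2.resize(im[120:270,250:400],(600,600),interpolation=cv2.INTER_CUBIC))
p=np.load("vp.npy")
for y in(-.001,.017,.035):
  F=np.array([(-.055+a*.015,y+b*.006,.08) for a,b in((-1,-1),(1,-1),(1,1),(-1,1))])
  print(y,np.round((proj("top",V(p,F))-[250,120]+.5)*4-.5).tolist())
E
```

```text
t 13.0167 tcp_v [-0.1374 -0.238   0.2026] F_v [1.0094 0.271  0.0395] w -0.001 R [[0.961, 0.0, -0.276], [0.276, -0.0, 0.961], [0.0, -1.0, -0.0]]
-0.001 [[305.0, 422.0], [292.0, 377.0], [274.0, 382.0], [287.0, 427.0]]
0.017 [[278.0, 429.0], [265.0, 384.0], [247.0, 389.0], [260.0, 434.0]]
0.035 [[251.0, 437.0], [238.0, 392.0], [220.0, 397.0], [233.0, 442.0]]
```

View pics/top10.png

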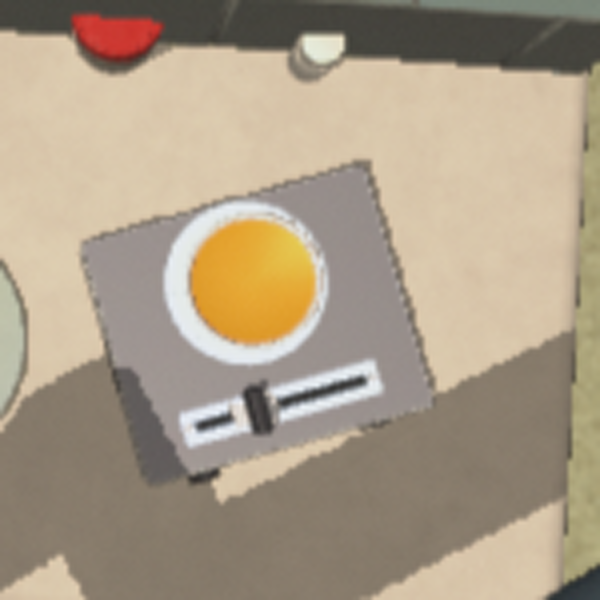

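View pics/side10.png

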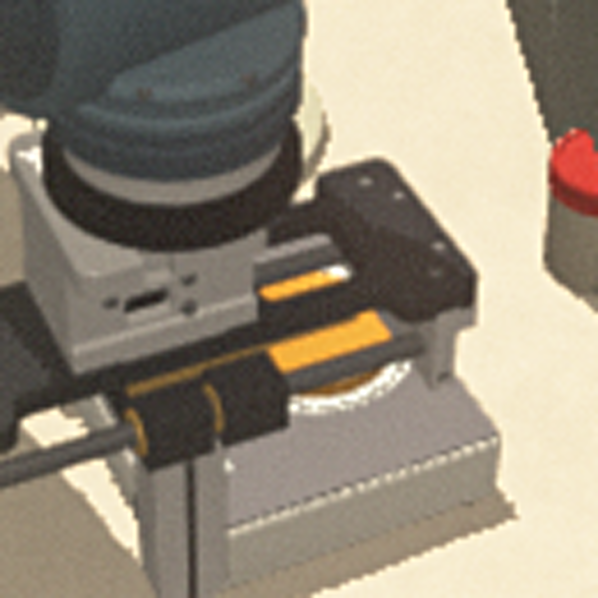

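```bash
python3 -c "
from station import order
print(order.finish_job())"
```

```text
the job is handed in; nothing more can be done
None
```

The lever is seated in the third click, and I handed the job in at about 13 s of the 64 s allowed, with the arm clear of everything.

- **Push:** I used the side of the shut fingertips and never pinched the lever. Three times the force rose to between 3 and 6 N and then dropped away, at fingertip positions about 18 mm apart (about -51, -33 and -15 mm in the viewer's frame). I stopped after the third drop, where the force was back to about zero, and then withdrew.
- **Lever position:** The top picture puts the lever at about y = +19 to +20 mm, and the side picture at about +22 mm. From the feel I expected +17 mm, taking the finger's half-thickness as 8 mm. The 2 to 5 mm gap may come from that assumption, pixel reading and calibration. It is well short of the 18 mm between clicks, so clicks two and four are ruled out.
- **Seating:** The lever sat several millimetres ahead of where the finger stopped, so it ran into the click by itself.
- **Other things:** The dish, jar and vial look unmoved in the last top picture. I did not check the timer again at the end. The arm passed about 0.25 m above the bench in front of the lamp and felt no contact.

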